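# Push in the stop button under a push-latch cover

### The job

Stop the dust extractor at the wider of the two switch boxes: press its cover so that it pops fully open, push the button inside fully in, then push the cover down and press it so that it stays latched shut. Everything is done by touching and pressing: leave the narrow box's cover alone, and do not knock, shift or lift anything else on the bench.

Things in the scene. Friction and masses are not known exactly. Their poses are not given: they have to be found in the camera images.
- big: the wide switch box: grey steel, fixed to the bench, 140 mm long (x) by 116 mm wide (y), a flat cover on top that makes it 89 mm high. Origin at the centre of its underside; its x axis points from the front edge of the cover (which faces the robot) to the hinge at the far side, z is up.
- big_cover (a joint): angle of the wide box's cover about its hinge (rad): about 0 = shut and latched (level), -0.061 = pressed fully down against its stop, 1.9 = popped fully open (leaning back past upright). A light spring (about 2 N at the front edge) keeps it up: push it over and down by its back face, keep it down and press it to its stop; let go, it stays latched at 0. A new press pops it open.
- big_press (a point): where to press the wide box's aluminium cover: on its outer (top) face, midway along the width, 120 mm from the hinge line, 17 mm in from the front edge. It moves with the cover. Push-push latch: pressed down 5 mm or more here from shut (about 3 N, rigid stop at 7 mm) and let go, the cover pops up by itself to 1.9 rad in about 1 s.
- big_hinge (a point): centre of the wide box's hinge line, 65 mm along x and 85 mm above the box's origin; the line runs along the box's y axis. The cover plate is 137 mm long from this line, 124 mm wide, 4 mm thick; its outer face lies 4 mm above the line when shut. Its rim reaches 12 mm below the plate.
- big_button_top (a point): centre of the top face of the black stop button inside the wide box, 32 mm across, in line with the box's middle, 77 mm before the hinge line; when out its top stands 14 mm below the hinge line. It is hidden while the cover is shut. The recess round it is about 90 mm (x) by 110 mm (y), its floor 28 mm below the hinge line.
- big_button (a joint): travel of the stop button (m): about 0 = out, 0.008 = pushed fully in. It has no spring: it slides stiffly (4 N) and stays where it is pushed.
- small: the narrow switch box: grey steel, fixed to the bench, 140 mm long (x) by 66 mm wide (y), a flat cover on top that makes it 89 mm high. Origin at the centre of its underside; its x axis points from the front edge of the cover (which faces the robot) to the hinge at the far side, z is up.
- small_cover (a joint): angle of the narrow box's cover about its hinge (rad): about 0 = shut and latched (level), -0.061 = pressed fully down against its stop, 1.9 = popped fully open (leaning back past upright). Same latch as the wide box. To be left shut.
- small_press (a point): where to press the narrow box's aluminium cover: on its outer (top) face, midway along the width, 120 mm from the hinge line, 17 mm in from the front edge. It moves with the cover.
- small_hinge (a point): centre of the narrow box's hinge line, 65 mm along x and 85 mm above the box's origin; the line runs along the box's y axis. The cover plate is 137 mm long from this line, 74 mm wide, 4 mm thick; its outer face lies 4 mm above the line when shut. Its rim reaches 12 mm below the plate.
- tape: roll of bare tape core lying flat, ring 90 mm across, 24 mm high (bystander, leave it; origin at the centre of its underside)
- block: oiled wood block 90 x 45 x 30 mm (bystander, leave it; origin at the centre of its underside)
- mug: white ceramic mug, 76 mm across, 85 mm high (bystander, leave it; origin at the centre of its underside)
- glue: white bottle, 48 mm across, 130 mm high (bystander, leave it; origin at the centre of its underside)
- tin: yellow tin, 100 mm across, 110 mm high (bystander, leave it; origin at the centre of its underside)
- driver: screwdriver lying flat, about 200 mm long (bystander, leave it)
- jar: glass jar, 66 mm across, 80 mm high (bystander, leave it; origin at the centre of its underside)

How it is judged:
On the way, in this order (a step that is already met when the one before it is completed fails the run):
1. the wide box's cover has popped fully open (value of joint big_cover above 1.7 rad), for 0.2 s.
2. the stop button in the wide box is pushed fully in (value of joint big_button above 0.0065 m and value of joint big_cover above 0.9 rad), for 0.1 s.
At the end, for the whole second after the job is handed in: The wide box's cover is latched shut by itself (within 0.03 rad of level, at rest), its button is in (more than 6.5 of 8 mm), the narrow box's cover is shut, and every bystander is within 30 mm of where it started (value of joint big_cover between -0.03 and 0.03 rad and velocity of joint big_cover between -0.05 and 0.05 rad/s and value of joint big_button above 0.0065 m and value of joint small_cover below 0.03 rad and distance of each of tape, block, mug, glue, tin, driver, jar from where it was at the start of the episode below 0.03 m); the robot touches nothing.
It fails at once if the narrow box's cover is pressed or popped open (value of joint small_cover above 0.1 rad or value of joint small_cover below -0.03 rad).
It fails at once if a bystander is knocked, shifted or lifted by more than 30 mm (not (distance of tape from where it was at the start of the episode below 0.03 m) or not (distance of block from where it was at the start of the episode below 0.03 m) or not (distance of mug from where it was at the start of the episode below 0.03 m) or not (distance of glue from where it was at the start of the episode below 0.03 m) or not (distance of tin from where it was at the start of the episode below 0.03 m) or not (distance of driver from where it was at the start of the episode below 0.03 m) or not (distance of jar from where it was at the start of the episode below 0.03 m)).
It also fails if it takes over 61 s, if anything falls off the work surface, if the arm or the gripper's body presses on something with over 40 N, if the wrist force passes 120 N, or if a joint passes its speed limit or range.

### The arm

A 6-joint arm with a two-finger parallel gripper is mounted at the origin on the work surface. World frame = base frame: x ahead of the robot, y to its left, z up, the work surface at z = 0. Lengths are in m, angles in rad, forces in N, time in s.
With the tool pointing down it reaches from about 0.275 to 0.775 m from the base axis. Payload 14.6 kg.
Tool frame: the origin (TCP) lies on the centre line of the jaws, within the pads' length; the fingertips stand 8 mm ahead of it and the grasp point (between the pads) lies 11 mm behind it (arm.tcp_to_tips is the distance from the TCP to the fingertips, in m); z points along the fingers, y is the line along which they close (so a half turn about z gives the same grasp; the last joint's range is limited). The gripper opens to 85 mm and grips with 20 to 120 N. Pads are 22 mm wide; open, the fingers measure 114 mm over their backs; the gripper's body (76 mm by 85 mm) begins 54 mm behind the grasp point. The pads swing forward as they close: fully open they stand 13 mm farther back than shut.
Start: joints at [1.094, 0.263, -0.048, 1.259, 0, 1.415], TCP at [0.166, 0.498, 0.212] pointing down, gripper open.
Joint ranges: [-2.65, 2.65], [-0.89, 1.7], [-1.18, 1.37], [-2.13, 2.11], [-1.35, 1.29], [-3.14, 3.14]. Speed limits (rad/s): [1.89, 1.89, 2.57, 2.79, 3.14, 3.14].

### API

Orientations are given as a unit quaternion [x, y, z, w].
In Python, from bench import arm gives the robot as it stands.
- The arm moves only by the tool apply_moves, never from a script. Its argument "series" is a list of rows, each an object with "dp": the shift along the tool's x, y, z in units of 80 mm (1.0 is 80 mm), a list of three; "twist": the turn, a rotation vector about the tool's x, y, z in units of 120 degrees (1.0 is 120 degrees), a list of three. In form: [{"dp": [x, y, z], "twist": [ax, ay, az]}, ...]. A call has exactly 8 rows; each row is the pose to reach, as a shift and turn from the pose commanded when the call began, along the tool's axes at that moment; what a row does not reach only later rows make up. A row lasts 1/8 s, in which the tool goes at most 62.5 mm and 10.7 degrees, less where a joint would pass 70% of its speed; a pose out of reach is approached as far as the arm can. A call with a number of a shift or a turn outside -1 to 1 is refused whole. A call with a gripper value outside its range is refused whole. "hand" is the opening, from 0 (shut) to 1 (fully open), set as the call begins (left out, the last holds). The fingers move at their own pace and stop on an object; "newtons" is the grip in N (left out, the last holds). Time passes only in rows, so rows that repeat a pose let the fingers close, or fill a call up. It gives the time, the measured TCP pose, the force, the opening and the grip force at its end, in the units of the state.
- arm.observe(): the state, without advancing time (a new reading comes with each control period).
- arm.camera(name): name is "scene" or "side" or "wrist"; returns (picture, depth): 480x640x3 uint8, red, green, blue; 480x640 float32, m along the optical axis (not along the pixel's ray), 0 where there is no reading.
- arm.camera_info(name): a dict with "vfov" (degrees; the focal length in pixels is half the picture's height over the tangent of half this angle, whatever the lens; pixels are square), "cx", "cy" (the principal point, pixels), "dist" ([k1, k2, p1, p2, k3] as OpenCV has them; the pictures are not rectified), "world_to_cam" (4x4, takes a point from world to camera coordinates). Camera axes: x right, y down, z forward; pixel columns grow to the right and rows downward; lengths in m; the calibration is good to about 2 mm. A picture is of the moment at which its call begins: read the wrist's pose just before it. camera_info takes no time and is no camera call; for the wrist camera it gives the pose at the moment of the call.
- arm.sign_off(): hands the job in; it is judged then, once.
Trained networks look in the newest picture that a camera, given by its name, has taken for a name from the list of things; names that differ only in an ending like _2 or _b are one class to them, and where a whole thing is asked for, a point or a joint stands for the part that bears it (a point fixed in the world has none). Each returns a list of dicts, best first, with "conf" (0 to 1); they miss things now and then, are a little off and sometimes report something else, mostly with a low value. They report only what shows in the picture. A call takes as long as a camera call.
- arm.spot_in(name, camera): "bbox" ([centre column, centre row, width, height] in pixels, round what is visible of it).
- arm.regions_of(name, camera): "mask" (480x640 bool, what is visible of it) and "bbox" ([centre column, centre row, width, height] in pixels, round what is visible of it).
The state is a dict: "clock": time; "joint_pos": joint angles; "joint_velocities": joint speeds; "effort": joint torques, N m; "eef_pos": TCP position; "eef_rot": TCP orientation; "contact_force": force on the tool from outside, world axes, zero at the start; "torque": the same for the moment, N m; "opening": finger opening in m; "gripper_force": force on a finger pad.
Only numpy, scipy, OpenCV 4.12 (cv2) and the standard library are available. Lean on these libraries where they do the work, as an engineer would, in place of code of your own. Each camera call takes 0.05 s, during which the arm holds its last target. There are 200 camera calls.

## Working session

There is one attempt and no reset: what is moved stays moved. The work goes in short steps, Python scripts to look and compute and a tool call to move; the robot and the scene stay as the last step left them, time stands still between calls to the robot, and variables do not carry over. Pictures are saved under pics/ and viewed, at most 10 in all, crops included, and the job is handed in when it is done.

Besides the shell and the picture viewer there is one more tool, called after "Request:" as name(argument=value, ...), one argument or row to a line, values as JSON. apply_moves: Moves the arm, as the interface text tells. Shifts and turns lie within -1 to 1; 1 stands for 80 mm of shift or 120 degrees of turn. Its arguments: {"type":"object","properties":{"series":{"type":"array"},"hand":{"type":"number"},"newtons":{"type":"number"}},"required":["series"]}

```bash
mkdir -p pics
cat > h.py <<'E'
import numpy as np, cv2
from bench import arm
def cloud(cam):
    img,d=arm.camera(cam); i=arm.camera_info(cam)
    f=240/np.tan(np.radians(i['vfov'])/2)
    K=np.array([[f,0,i['cx']],[0,f,i['cy']],[0,0,1]])
    v,u=np.mgrid[:480,:640]
    n=cv2.undistortPoints(np.stack([u,v],-1).reshape(-1,1,2).astype(float),K,np.array(i['dist'])).reshape(480,640,2)
    P=np.concatenate([n*d[...,None],d[...,None]],-1)
    T=np.linalg.inv(np.array(i['world_to_cam']))
    return img,d,P@T[:3,:3].T+T[:3,3]
E
python3 - <<'E'
from h import *
o=arm.observe();print({k:np.round(o[k],3) for k in('clock','eef_pos','eef_rot')})
for c in('scene','side'):
    img,d,W=cloud(c); cv2.imwrite(f'pics/{c}0.png',img[...,::-1])
    for n in['big','small','big_cover','tape','block','mug','glue','tin','driver','jar']:
        for r in arm.regions_of(n,c)[:2]:
            m=r['mask']&(d>0); p=W[m]
            if len(p)<20: continue
            t=p[p[:,2]>np.percentile(p[:,2],95)-.006]
            b=cv2.minAreaRect((t[:,:2]*1000).astype(np.float32))
            print(c,n,round(r['conf'],2),np.round(r['bbox']),'z',round(np.median(t[:,2]),3),'rect',np.round(b[0]),np.round(b[1]),round(b[2]))
E
```

```text
{'clock': np.float64(0.0), 'eef_pos': array([0.166, 0.498, 0.211]), 'eef_rot': array([ 0.16 ,  0.987, -0.001, -0.   ])}
scene big 0.77 [412. 281.  72.  86.] z 0.09 rect [526. 200.] [149. 125.] 11
scene big 0.59 [288. 304.  29.  38.] z 0.08 rect [738.  13.] [57. 56.] 16
scene small 0.92 [277. 213.  48.  65.] z 0.09 rect [ 500. -204.] [148.  75.] 11
scene big_cover 0.58 [412. 267.  72.  52.] z 0.09 rect [522. 199.] [141. 124.] 10
scene tape 0.92 [342. 250.  31.  31.] z 0.024 rect [510.  -3.] [91. 88.] 60
scene block 0.86 [310. 284.  37.  34.] z 0.03 rect [652.   0.] [ 55. 117.] 81
scene mug 0.63 [368. 216.  35.  46.] z 0.084 rect [379.  -4.] [77. 75.] 63
scene glue 0.62 [479. 330.  27.  48.] z 0.13 rect [589. 393.] [20. 20.] 20
scene glue 0.41 [290. 305.  32.  36.] z 0.08 rect [755.  20.] [96. 55.] 26
scene tin 0.89 [200. 184.  45.  54.] z 0.111 rect [ 538. -454.] [90. 87.] 46
scene driver 0.71 [460. 251.  77.  26.] z 0.025 rect [391. 190.] [ 93. 107.] 78
scene driver 0.6 [412. 283.  71.  84.] z 0.09 rect [526. 200.] [149. 125.] 11
scene jar 0.94 [289. 305.  33.  38.] z 0.08 rect [756.
[... 390 characters left out ...]
 -7.] [89. 87.] 52
side block 0.69 [330. 236.  40.  27.] z 0.03 rect [638.   0.] [48. 92.] 74
side block 0.68 [297. 260.  34.  30.] z 0.024 rect [509.  -5.] [93. 81.] 51
side mug 0.81 [245. 275.  41.  47.] z 0.084 rect [376.  -4.] [76. 75.] 57
side glue 0.71 [227. 168.  21.  42.] z 0.126 rect [583. 387.] [20. 18.] 53
side tin 0.61 [453. 361.  59.  70.] z 0.11 rect [ 537. -457.] [89. 88.] 59
side driver 0.87 [189. 243.  47.  36.] z 0.024 rect [357. 192.] [ 20. 101.] 9
side driver 0.63 [345. 290.  67.  56.] z 0.09 rect [ 496. -207.] [141.  76.] 11
side jar 0.59 [357. 212.  28.  30.] z 0.081 rect [736.  11.] [57. 53.] 45
side jar 0.55 [250. 212.  71.  64.] z 0.09 rect [523. 199.] [145. 130.] 10
```

View pics/scene0.png

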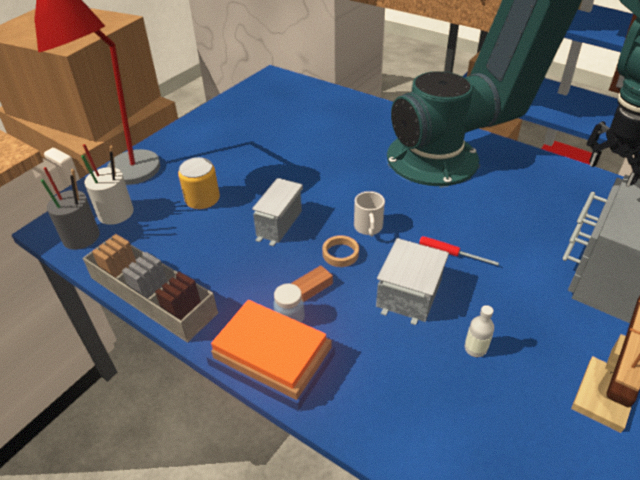

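Run:
```python
from h import *
for c in('scene','side'):
    img,d,W=cloud(c)
    m=(abs(W[...,2]-.089)<.005)&(d>0)&(np.hypot(W[...,0]-.524,W[...,1]-.199)<.12)
    p=W[m][:,:2]*1000
    b=cv2.minAreaRect(p.astype(np.float32)); print(c,len(p),b,np.round(cv2.boxPoints(b)),p.mean(0),W[m][:,2].mean())
o=arm.observe();print(o['opening'],o['joint_pos'])
from scipy.spatial.transform import Rotation as R
print(np.round(R.from_quat(o['eef_rot']).as_matrix(),3))
```

```text
scene 2650 ((525.1488647460938, 199.47039794921875), (152.3731689453125, 126.05143737792969), 11.151592254638672) [[438. 247.]
 [463. 123.]
 [612. 152.]
 [588. 276.]] [527.88245129 200.98171537] 0.08948383218409675
side 1586 ((523.73583984375, 199.3704833984375), (146.2433624267578, 130.42999267578125), 10.635883331298828) [[440. 250.]
 [464. 122.]
 [608. 149.]
 [584. 277.]] [518.19898789 194.08262545] 0.0897245495421696
0.0855414471424707 [ 1.09369813e+00  2.63113215e-01 -4.82863747e-02  1.25936237e+00
 -2.10456814e-06  1.41551197e+00]
[[-0.949  0.316  0.   ]
 [ 0.316  0.949  0.   ]
 [-0.     0.    -1.   ]]
```

The picture shows the wide box at about (412,280), with the driver at (460,250) on its robot side and the glue at (480,335). The narrow box is at (277,213). The wide box's yaw is about 11° and its origin is near (0.526, 0.200). I'm setting off towards it and turning the tool to line up with the box.

Request:
apply_moves(
  series=[
    {"dp": [-0.15, -0.08, 0], "twist": [0, 0, -0.04]},
    {"dp": [-0.3, -0.15, 0], "twist": [0, 0, -0.08]},
    {"dp": [-0.45, -0.23, 0], "twist": [0, 0, -0.12]},
    {"dp": [-0.6, -0.3, 0], "twist": [0, 0, -0.16]},
    {"dp": [-0.75, -0.38, 0], "twist": [0, 0, -0.2]},
    {"dp": [-0.9, -0.45, 0], "twist": [0, 0, -0.245]},
    {"dp": [-1, -0.5, 0], "twist": [0, 0, -0.245]},
    {"dp": [-1, -0.5, 0], "twist": [0, 0, -0.245]},
  ],
  hand=0,
)

```text
clock: 2.2
eef_pos: [0.2295, 0.4346, 0.2118]
eef_rot: [-0.094, 0.996, 0.0, -0.0]
contact_force: [-0.3, -0.4, -0.3]
opening: -0.0001
gripper_force: 0.0
```

Request:
apply_moves(
  series=[
    {"dp": [-0.15, -0.2, 0], "twist": [0, 0, 0]},
    {"dp": [-0.3, -0.4, 0], "twist": [0, 0, 0]},
    {"dp": [-0.45, -0.6, 0], "twist": [0, 0, 0]},
    {"dp": [-0.6, -0.8, 0], "twist": [0, 0, 0]},
    {"dp": [-0.75, -1, 0], "twist": [0, 0, 0]},
    {"dp": [-0.75, -1, 0], "twist": [0, 0, 0]},
    {"dp": [-0.75, -1, 0], "twist": [0, 0, 0]},
    {"dp": [-0.75, -1, 0], "twist": [0, 0, 0]},
  ],
)

```text
clock: 3.2
eef_pos: [0.3029, 0.3681, 0.2118]
eef_rot: [-0.096, 0.995, 0.0, -0.0]
contact_force: [0.3, -0.1, -0.4]
opening: 0.0
gripper_force: 0.0
```

Request:
apply_moves(
  series=[
    {"dp": [-0.15, -0.2, 0], "twist": [0, 0, 0]},
    {"dp": [-0.3, -0.4, 0], "twist": [0, 0, 0]},
    {"dp": [-0.45, -0.6, 0], "twist": [0, 0, 0]},
    {"dp": [-0.6, -0.8, 0], "twist": [0, 0, 0]},
    {"dp": [-0.75, -1, 0], "twist": [0, 0, 0]},
    {"dp": [-0.75, -1, 0], "twist": [0, 0, 0]},
    {"dp": [-0.75, -1, 0], "twist": [0, 0, 0]},
    {"dp": [-0.75, -1, 0], "twist": [0, 0, 0]},
  ],
)

```text
clock: 4.2
eef_pos: [0.377, 0.301, 0.2118]
eef_rot: [-0.096, 0.995, 0.0, -0.0]
contact_force: [0.0, -0.2, -0.1]
opening: 0.0001
gripper_force: 0.0
```

```bash
cat >> h.py <<'E'
from scipy.spatial.transform import Rotation as R
O=np.array([.526,.200,0]); A=np.radians(10.9)
B=np.array([[np.cos(A),-np.sin(A),0],[np.sin(A),np.cos(A),0],[0,0,1]])
def st():
    o=arm.observe(); p=np.array(o['eef_pos']); M=R.from_quat(o['eef_rot']).as_matrix()
    tip=p+M[:,2]*arm.tcp_to_tips
    print('t',round(o['clock'],2),'tcp',np.round(p,4),'tip in box mm',np.round(B.T@(tip-O)*1000,1),'F',np.round(o['contact_force'],1),'open',round(o['opening'],3),'tips',arm.tcp_to_tips)
    print('tool axes in box',np.round(B.T@M,3).tolist())
    return tip,M
def to(b):  # tip target in box mm -> dp units
    tip,M=st(); print('dp',np.round(M.T@(B@(np.array(b)/1000)+O-tip)/.08,3))
E
python3 -c "
from h import *
to([-55,0,120])"
```

```text
t 4.2 tcp [0.377  0.301  0.2118] tip in box mm [-127.2  127.4  203.8] F [ 0.  -0.2 -0.1] open 0.0 tips 0.008
tool axes in box [[-1.0, -0.002, -0.0], [-0.002, 1.0, 0.0], [0.0, 0.0, -1.0]]
dp [-0.9   -1.594  1.047]
```

Request:
apply_moves(
  series=[
    {"dp": [-0.1, -0.2, 0], "twist": [0, 0, 0]},
    {"dp": [-0.2, -0.4, 0], "twist": [0, 0, 0]},
    {"dp": [-0.3, -0.6, 0], "twist": [0, 0, 0]},
    {"dp": [-0.4, -0.8, 0], "twist": [0, 0, 0]},
    {"dp": [-0.45, -0.9, 0], "twist": [0, 0, 0]},
    {"dp": [-0.45, -0.9, 0], "twist": [0, 0, 0]},
    {"dp": [-0.45, -0.9, 0], "twist": [0, 0, 0]},
    {"dp": [-0.45, -0.9, 0], "twist": [0, 0, 0]},
  ],
)

```text
clock: 5.2
eef_pos: [0.4263, 0.237, 0.2118]
eef_rot: [-0.096, 0.995, 0.0, -0.0]
contact_force: [-0.1, 0.7, 0.3]
opening: -0.0001
gripper_force: 0.0
```

Request:
apply_moves(
  series=[
    {"dp": [-0.1, -0.2, 0], "twist": [0, 0, 0]},
    {"dp": [-0.2, -0.4, 0], "twist": [0, 0, 0]},
    {"dp": [-0.3, -0.6, 0], "twist": [0, 0, 0]},
    {"dp": [-0.4, -0.7, 0], "twist": [0, 0, 0]},
    {"dp": [-0.45, -0.7, 0], "twist": [0, 0, 0]},
    {"dp": [-0.45, -0.7, 0], "twist": [0, 0, 0]},
    {"dp": [-0.45, -0.7, 0], "twist": [0, 0, 0]},
    {"dp": [-0.45, -0.7, 0], "twist": [0, 0, 0]},
  ],
)

```text
clock: 6.2
eef_pos: [0.4723, 0.1888, 0.2118]
eef_rot: [-0.096, 0.995, -0.0, -0.0]
contact_force: [-0.1, -0.9, 0.0]
opening: 0.0004
gripper_force: 0.0
```

Run:
```python
from h import *
to([-55,0,105])
img,d,W=cloud('wrist'); cv2.imwrite('pics/w1.png',img[...,::-1])
Q=(W-O)@B*1000
m=(d>0)&(abs(Q[...,2]-89)<6)&(abs(Q[...,0])<110)&(abs(Q[...,1])<90)
p=Q[m];print(len(p),np.percentile(p,[1,50,99],axis=0).round(1),cv2.minAreaRect(p[:,:2].astype(np.float32)))
```

```text
t 6.2 tcp [0.4723 0.1888 0.2118] tip in box mm [-54.9  -0.8 203.8] F [-0.1 -0.9  0. ] open 0.0 tips 0.008
tool axes in box [[-1.0, -0.002, -0.0], [-0.002, 1.0, -0.0], [0.0, -0.0, -1.0]]
dp [1.000e-03 1.000e-02 1.235e+00]
15727 [[-74.3 -60.7  87.2]
 [-26.7   0.7  89.3]
 [ 57.3  60.9  90.9]] ((-5.8492889404296875, 0.220733642578125), (137.71275329589844, 124.37397766113281), 0.05143656209111214)
```

View pics/w1.png

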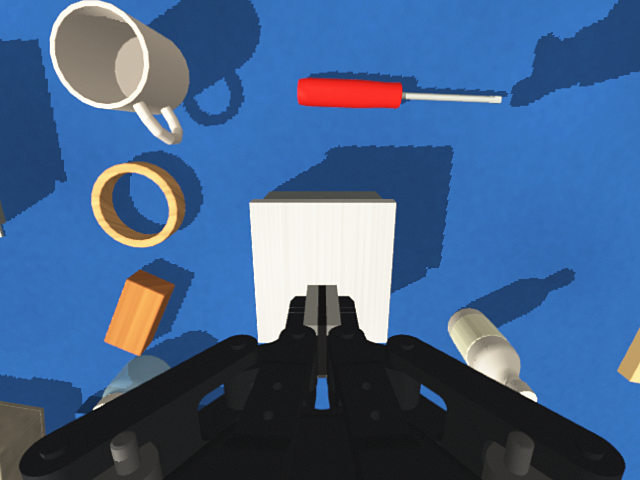

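The wrist picture confirms the cover at columns 250–395, with its front edge at row 200, centred and aligned with the tool. The origin is about 2 mm nearer the robot than I had it. Next I lower the tool and press.

Request:
apply_moves(
  series=[
    {"dp": [0, 0.01, 0.2], "twist": [0, 0, 0]},
    {"dp": [0, 0.01, 0.4], "twist": [0, 0, 0]},
    {"dp": [0.02, 0.01, 0.6], "twist": [0, 0, 0]},
    {"dp": [0.02, 0.01, 0.8], "twist": [0, 0, 0]},
    {"dp": [0.02, 0.01, 0.95], "twist": [0, 0, 0]},
    {"dp": [0.02, 0.01, 1], "twist": [0, 0, 0]},
    {"dp": [0.02, 0.01, 1], "twist": [0, 0, 0]},
    {"dp": [0.02, 0.01, 1], "twist": [0, 0, 0]},
  ],
)

```text
clock: 7.25
eef_pos: [0.4711, 0.1891, 0.1322]
eef_rot: [-0.096, 0.995, 0.0, 0.0]
contact_force: [-0.7, -0.4, 0.4]
opening: -0.0001
gripper_force: 0.0
```

Request:
apply_moves(
  series=[
    {"dp": [0, 0, 0.15], "twist": [0, 0, 0]},
    {"dp": [0, 0, 0.3], "twist": [0, 0, 0]},
    {"dp": [0, 0, 0.4], "twist": [0, 0, 0]},
    {"dp": [0, 0, 0.43], "twist": [0, 0, 0]},
    {"dp": [0, 0, 0.46], "twist": [0, 0, 0]},
    {"dp": [0, 0, 0.49], "twist": [0, 0, 0]},
    {"dp": [0, 0, 0.51], "twist": [0, 0, 0]},
    {"dp": [0, 0, 0.51], "twist": [0, 0, 0]},
  ],
)

```text
clock: 8.25
eef_pos: [0.4708, 0.189, 0.091]
eef_rot: [-0.096, 0.995, -0.0, -0.0]
contact_force: [0.0, -0.0, 0.9]
opening: -0.0002
gripper_force: 0.0
```

Request:
apply_moves(
  series=[
    {"dp": [0, 0, 0.01], "twist": [0, 0, 0]},
    {"dp": [0, 0, 0.015], "twist": [0, 0, 0]},
    {"dp": [0, 0, 0.015], "twist": [0, 0, 0]},
    {"dp": [0, 0, 0.015], "twist": [0, 0, 0]},
    {"dp": [0, 0, 0.015], "twist": [0, 0, 0]},
    {"dp": [0, 0, 0.015], "twist": [0, 0, 0]},
    {"dp": [0, 0, 0.015], "twist": [0, 0, 0]},
    {"dp": [0, 0, 0.015], "twist": [0, 0, 0]},
  ],
)

```text
clock: 9.25
eef_pos: [0.4708, 0.189, 0.0898]
eef_rot: [-0.096, 0.995, -0.0, -0.0]
contact_force: [0.2, 0.1, -0.9]
opening: 0.0002
gripper_force: 0.0
```

Request:
apply_moves(
  series=[
    {"dp": [0, 0, 0.01], "twist": [0, 0, 0]},
    {"dp": [0, 0, 0.02], "twist": [0, 0, 0]},
    {"dp": [0, 0, 0.025], "twist": [0, 0, 0]},
    {"dp": [0, 0, 0.025], "twist": [0, 0, 0]},
    {"dp": [0, 0, 0.025], "twist": [0, 0, 0]},
    {"dp": [0, 0, 0.025], "twist": [0, 0, 0]},
    {"dp": [0, 0, 0.025], "twist": [0, 0, 0]},
    {"dp": [0, 0, 0.025], "twist": [0, 0, 0]},
  ],
)

```text
clock: 10.25
eef_pos: [0.4708, 0.1891, 0.0878]
eef_rot: [-0.096, 0.995, -0.0, 0.0]
contact_force: [-0.2, -0.1, -0.2]
opening: -0.0003
gripper_force: 0.0
```

Run:
```python
from h import *
img,d,W=cloud('wrist'); 
Q=(W-O)@B*1000
for x in(-70,-40,-10,20):
    m=(d>0)&(abs(Q[...,0]-x)<8)&(abs(abs(Q[...,1])-40)<10)&(Q[...,2]<110)
    print(x,m.sum(),np.median(Q[m][:,2]) if m.any() else 0)
for i in range(3): st(); arm.camera('side')
```

```text
-70 4628 80.32232601151571
-40 2056 89.44081754799493
-10 0 0
20 0 0
t 10.3 tcp [0.4708 0.189  0.0878] tip in box mm [-56.2  -0.3  79.8] F [0.4 0.1 0.3] open 0.0 tips 0.008
tool axes in box [[-1.0, -0.001, 0.0], [-0.001, 1.0, -0.0], [-0.0, -0.0, -1.0]]
t 10.35 tcp [0.4709 0.189  0.0878] tip in box mm [-56.2  -0.3  79.8] F [-0.3 -0.7 -0.9] open -0.0 tips 0.008
tool axes in box [[-1.0, -0.001, 0.0], [-0.001, 1.0, -0.0], [-0.0, -0.0, -1.0]]
t 10.4 tcp [0.4708 0.189  0.0878] tip in box mm [-56.2  -0.3  79.8] F [-0.3  0.4 -0.2] open 0.0 tips 0.008
tool axes in box [[-1.0, -0.001, 0.0], [-0.001, 1.0, -0.0], [-0.0, -0.0, -1.0]]
```

Run:
```python
from h import *
a,_=arm.camera('wrist'); s,d=arm.camera('side')
cv2.imwrite('pics/w2.png',np.hstack([cv2.resize(a,(400,300)),cv2.resize(s[150:270,180:340],(400,300),interpolation=cv2.INTER_CUBIC)])[...,::-1])
```

```text
(no output)
```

View pics/w2.png

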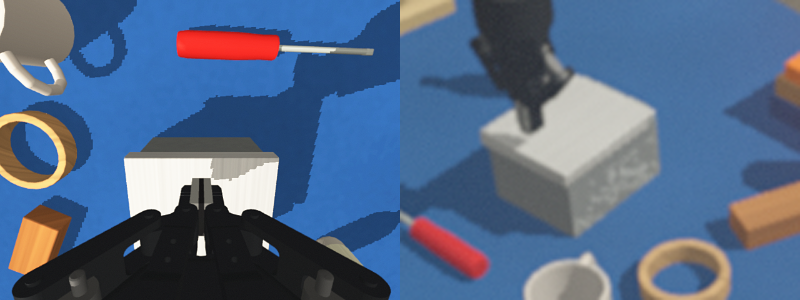

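No force shows, and the cover still reads 89 mm at its front. The left view shows the cover level, and the right view shows the tips at or just above it. I'll keep going down in small steps and check the force.

Request:
apply_moves(
  series=[
    {"dp": [0, 0, 0.01], "twist": [0, 0, 0]},
    {"dp": [0, 0, 0.02], "twist": [0, 0, 0]},
    {"dp": [0, 0, 0.03], "twist": [0, 0, 0]},
    {"dp": [0, 0, 0.04], "twist": [0, 0, 0]},
    {"dp": [0, 0, 0.04], "twist": [0, 0, 0]},
    {"dp": [0, 0, 0.04], "twist": [0, 0, 0]},
    {"dp": [0, 0, 0.04], "twist": [0, 0, 0]},
    {"dp": [0, 0, 0.04], "twist": [0, 0, 0]},
  ],
)

```text
clock: 11.55
eef_pos: [0.4708, 0.1891, 0.0846]
eef_rot: [-0.096, 0.995, -0.0, 0.0]
contact_force: [-0.4, -0.4, 0.0]
opening: 0.0003
gripper_force: 0.0
```

```bash
cat >> h.py <<'E'
def cov():
    img,d,W=cloud('wrist'); Q=(W-O)@B*1000
    for x in(-65,-50,-40,-30):
        m=(d>0)&(abs(Q[...,0]-x)<4)&(abs(abs(Q[...,1])-45)<12)&(Q[...,2]<110)&(Q[...,2]>65)
        print(x,m.sum(),np.median(Q[m][:,2]).round(1) if m.any() else 0)
E
python3 -c "
from h import *
cov();st()"
```

```text
-65 1452 89.6
-50 1325 89.5
-40 1257 89.4
-30 869 89.4
t 11.6 tcp [0.4708 0.189  0.0846] tip in box mm [-56.2  -0.3  76.6] F [-0.1  0.1  0.6] open 0.0 tips 0.008
tool axes in box [[-1.0, -0.001, -0.0], [-0.001, 1.0, -0.0], [0.0, -0.0, -1.0]]
```

Run:
```python
from h import *
tip,M=st(); img,d,W=cloud('wrist'); Q=(W-tip)@M*1000
m=(d>0)&(abs(Q[...,0])<16)&(abs(Q[...,1])<16)
for y0 in range(-16,16,4):
    q=Q[m&(Q[...,1]>=y0)&(Q[...,1]<y0+4)]
    print(y0,[ (x,len(k),k.min().round(1),k.max().round(1)) for x in range(-16,16,4) for k in [q[(q[:,0]>=x)&(q[:,0]<x+4)][:,2]] if len(k)])
```

```text
t 11.6 tcp [0.4708 0.189  0.0846] tip in box mm [-56.2  -0.3  76.6] F [-0.1  0.1  0.6] open 0.0 tips 0.008
tool axes in box [[-1.0, -0.001, -0.0], [-0.001, 1.0, -0.0], [0.0, -0.0, -1.0]]
-16 [(-8, 12, np.float64(-13.7), np.float64(-12.0)), (-4, 56, np.float64(-14.1), np.float64(-11.2)), (0, 56, np.float64(-14.7), np.float64(-11.8)), (4, 175, np.float64(-77.3), np.float64(-11.7)), (8, 224, np.float64(-85.8), np.float64(-12.0)), (12, 373, np.float64(-115.5), np.float64(78.3))]
-12 [(-8, 1, np.float64(-11.4), np.float64(-11.4)), (-4, 51, np.float64(-13.7), np.float64(-11.3)), (0, 58, np.float64(-14.5), np.float64(-11.4)), (4, 347, np.float64(-59.0), np.float64(-11.5)), (8, 377, np.float64(-86.2), np.float64(-11.7)), (12, 507, np.float64(-116.1), np.float64(78.7))]
-8 [(-4, 9, np.float64(-13.4), np.float64(-12.2)), (0, 34, np.float64(-14.2), np.float64(-11.8)), (4, 167, np.float64(-98.3), np.float64(-11.3)), (8, 1093, np.float64(-121.5), np.float64(-11.1)), (12, 784, np.float64(-124.3), np.float64(77.5))]
-4 [(-16, 1, np.float64(-74.9), np.float64(-74.9)), (-12, 79, np.float64(-82.1), np
[... 879 characters left out ...]
np.float64(-11.7)), (4, 151, np.float64(-98.4), np.float64(-11.7)), (8, 1582, np.float64(-121.2), np.float64(-11.7)), (12, 832, np.float64(-124.2), np.float64(78.7))]
8 [(-4, 50, np.float64(-13.8), np.float64(-11.6)), (0, 58, np.float64(-14.6), np.float64(-11.6)), (4, 350, np.float64(-58.9), np.float64(-11.7)), (8, 346, np.float64(-86.0), np.float64(-11.8)), (12, 554, np.float64(-116.3), np.float64(78.6))]
12 [(-8, 9, np.float64(-13.5), np.float64(-11.9)), (-4, 57, np.float64(-14.0), np.float64(-11.9)), (0, 57, np.float64(-14.0), np.float64(-11.5)), (4, 206, np.float64(-60.4), np.float64(-11.6)), (8, 305, np.float64(-85.8), np.float64(-11.7)), (12, 430, np.float64(-115.6), np.float64(77.4))]
```

Request:
apply_moves(
  series=[
    {"dp": [0, 0, 0.01], "twist": [0, 0, 0]},
    {"dp": [0, 0, 0.02], "twist": [0, 0, 0]},
    {"dp": [0, 0, 0.03], "twist": [0, 0, 0]},
    {"dp": [0, 0, 0.04], "twist": [0, 0, 0]},
    {"dp": [0, 0, 0.04], "twist": [0, 0, 0]},
    {"dp": [0, 0, 0.04], "twist": [0, 0, 0]},
    {"dp": [0, 0, 0.04], "twist": [0, 0, 0]},
    {"dp": [0, 0, 0.04], "twist": [0, 0, 0]},
  ],
)

```text
clock: 12.65
eef_pos: [0.4708, 0.1891, 0.0814]
eef_rot: [-0.096, 0.995, 0.0, 0.0]
contact_force: [0.7, -0.4, -0.2]
opening: 0.0001
gripper_force: 0.0
```

```bash
python3 -c "
from h import *
cov();st()"
```

```text
-65 1508 89.6
-50 1378 89.5
-40 1314 89.5
-30 634 89.4
t 12.7 tcp [0.4708 0.1891 0.0814] tip in box mm [-56.2  -0.3  73.4] F [ 0.2 -0.6  0.1] open -0.0 tips 0.008
tool axes in box [[-1.0, -0.001, 0.0], [-0.001, 1.0, 0.0], [-0.0, 0.0, -1.0]]
```

Run:
```python
from h import *
a,d=arm.camera('wrist'); s,_=arm.camera('scene')
cv2.imwrite('pics/w3.png',np.hstack([cv2.resize(a[230:380,220:420],(480,360),interpolation=cv2.INTER_CUBIC),cv2.resize(s[215:335,360:460],(300,360),interpolation=cv2.INTER_CUBIC)])[...,::-1])
```

```text
(no output)
```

View pics/w3.png

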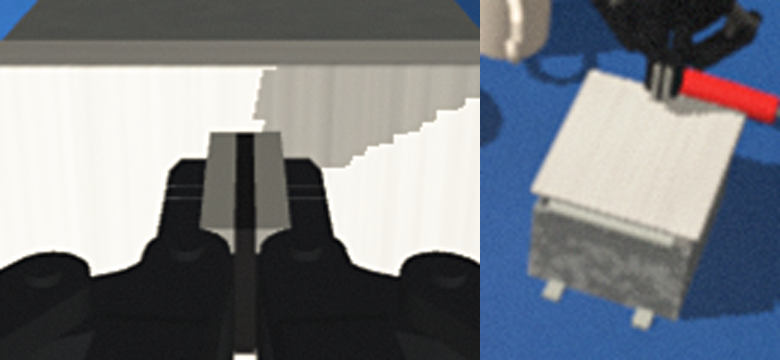

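Run:
```python
from h import *
tip,M=st(); img,d,W=cloud('wrist'); Q=(W-tip)@M*1000; 
for c in (312,330):
  for r in range(276,330,4): print(c,r,Q[r,c].round(1),img[r,c], ((W[r,c]-O)@B*1000).round(1))
```

```text
t 12.8 tcp [0.4708 0.1891 0.0814] tip in box mm [-56.2  -0.3  73.4] F [-0.3 -0.  -0.5] open -0.0 tips 0.008
tool axes in box [[-1.0, -0.001, 0.0], [-0.001, 1.0, -0.0], [-0.0, -0.0, -1.0]]
312 276 [  8.2  -4.2 -16. ] [249 247 240] [-64.4  -4.5  89.3]
312 280 [  6.4  -4.2 -16.6] [249 247 240] [-62.6  -4.5  89.9]
312 284 [  4.2  -4.2 -16.4] [245 241 229] [-60.4  -4.6  89.8]
312 288 [ 10.3  -3.7 -33.9] [111 109 100] [-66.5  -4.  107.3]
312 292 [ 10.6  -3.6 -38.5] [110 107  98] [-66.9  -3.9 111.9]
312 296 [  74.4    0.5 -169.8] [107 107  97] [-1.306e+02  1.000e-01  2.432e+02]
312 300 [ 11.   -3.4 -46.5] [108 106  99] [-67.2  -3.7 119.9]
312 304 [ 10.7  -3.3 -49.3] [111 110 100] [-66.9  -3.6 122.7]
312 308 [ 10.9  -3.2 -52.9] [110 108  98] [-67.1  -3.5 126.3]
312 312 [ 10.3  -3.1 -54.9] [109 107  99] [-66.5  -3.5 128.3]
312 316 [ 10.   -3.1 -57.3] [110 110 100] [-66.2  -3.4 130.7]
312 320 [ 10.1  -3.  -60.3] [110 109 100] [-66.3  -3.3 133.7]
312 324 [ 10.6  -2.9 -64. ] [108 106  97] [-66.9  -3.2 137.4]
312 328 [  9.7  -2.9 -65. ] [120 118 110] [-65.9  -3.2 138.4]
330 276 [  8.4   4.5 -16.4] [183 177 166] [-64.6   4.2  89.8]
330 280 [  6.    4.6 -15.8] [214 208 195] [-62.3   4.2  89.2]
330 284 [  4.3   4.6 -16.6] [163 159 148] [-60.5   4.2  90. ]
330 288 [ 10.8   4.1 -34.9] [110 108 100] [-67.    3.8 108.3]
330 292 [ 10.8   4.  -38.9] [109 107  98] [-67.    3.7 112.3]
330 296 [ 10.6   3.9 -42.3] [110 108  98] [-66.9   3.6 115.6]
330 300 [ 10.4   3.8 -45.4] [111 109 101] [-66.6   3.5 118.7]
330 304 [ 10.5   3.8 -48.9] [108 107  97] [-66.7   3.4 122.3]
330 308 [ 10.7   3.7 -52.6] [108 105  97] [-67.    3.4 126. ]
330 312 [ 10.9   3.6 -55.9] [109 108  99] [-67.1   3.3 129.3]
330 316 [ 10.2   3.6 -57.7] [107 106  97] [-66.5   3.2 131.1]
330 320 [ 11.1   3.5 -62.1] [109 107  98] [-67.4   3.1 135.5]
330 324 [ 10.3   3.4 -63.4] [108 106  98] [-66.6   3.1 136.8]
330 328 [  9.9   3.4 -65.4] [167 163 151] [-66.2   3.1 138.8]
```

The depth reading puts the real pad ends about 32 mm behind where `tcp_to_tips` says, so they are about 16 mm above the cover. That fits the missing force. I'll use the measured offset, lower further, and check with force.

Request:
apply_moves(
  series=[
    {"dp": [0, 0, 0.05], "twist": [0, 0, 0]},
    {"dp": [0, 0, 0.1], "twist": [0, 0, 0]},
    {"dp": [0, 0, 0.15], "twist": [0, 0, 0]},
    {"dp": [0, 0, 0.18], "twist": [0, 0, 0]},
    {"dp": [0, 0, 0.2], "twist": [0, 0, 0]},
    {"dp": [0, 0, 0.22], "twist": [0, 0, 0]},
    {"dp": [0, 0, 0.23], "twist": [0, 0, 0]},
    {"dp": [0, 0, 0.23], "twist": [0, 0, 0]},
  ],
)

```text
clock: 13.85
eef_pos: [0.4707, 0.189, 0.0629]
eef_rot: [-0.096, 0.995, -0.0, -0.0]
contact_force: [-2.2, 0.1, 2.4]
opening: -0.0001
gripper_force: 1.1
```

```bash
sed -i 's/tip=p+M\[:,2\]\*arm.tcp_to_tips/tip=p+M[:,2]*(arm.tcp_to_tips-.032)/' h.py; python3 -c "
from h import *
cov();st()"
```

```text
-65 1730 81.3
-50 1607 82.1
-40 1211 82.7
-30 59 83.1
t 13.9 tcp [0.4708 0.189  0.063 ] tip in box mm [-56.3  -0.3  87. ] F [-1.6 -0.8  2.3] open -0.0 tips 0.008
tool axes in box [[-1.0, -0.001, -0.0], [-0.001, 1.0, -0.0], [0.0, -0.0, -1.0]]
```

Request:
apply_moves(
  series=[
    {"dp": [0.3, 0, -0.4], "twist": [0, 0, 0]},
    {"dp": [0.7, 0, -0.8], "twist": [0, 0, 0]},
    {"dp": [1, 0, -1], "twist": [0, 0, 0]},
    {"dp": [1, 0, -1], "twist": [0, 0, 0]},
    {"dp": [1, 0, -1], "twist": [0, 0, 0]},
    {"dp": [1, 0, -1], "twist": [0, 0, 0]},
    {"dp": [1, 0, -1], "twist": [0, 0, 0]},
    {"dp": [1, 0, -1], "twist": [0, 0, 0]},
  ],
)

```text
clock: 14.9
eef_pos: [0.3924, 0.1738, 0.1427]
eef_rot: [-0.096, 0.995, -0.0, -0.0]
contact_force: [-0.4, 0.1, 0.8]
opening: 0.0002
gripper_force: 0.0
```

```bash
sed -i 's/-\.032/-.0268/' h.py
python3 - <<'E'
from h import *
to([-14,0,85])
img,d,W=cloud('wrist'); Q=(W-O)@B*1000
m=(d>0)&(abs(Q[...,0]+12)<35)&(abs(Q[...,1])<35)&(Q[...,2]>64)&(Q[...,2]<78)&(img.max(-1)<90)
print(m.sum(),Q[m].min(0).round(1) if m.any() else 0,Q[m].max(0).round(1) if m.any() else 0, np.median(Q[m],0) if m.any() else 0)
a,_=arm.camera('scene')
cv2.imwrite('pics/w4.png',np.hstack([cv2.resize(img,(400,300)),cv2.resize(a[150:350,330:530],(300,300))])[...,::-1])
E
```

```text
t 14.9 tcp [0.3924 0.1738 0.1427] tip in box mm [-136.1   -0.4  161.5] F [-0.4  0.1  0.8] open 0.0 tips 0.008
tool axes in box [[-1.0, -0.001, -0.001], [-0.001, 1.0, -0.0], [0.001, -0.0, -1.0]]
dp [-1.527  0.004  0.955]
204 [-19.4  -4.5  68.1] [-0.6  4.7 71.4] [-9.66456772  0.47712675 69.90405551]
```

View pics/w4.png

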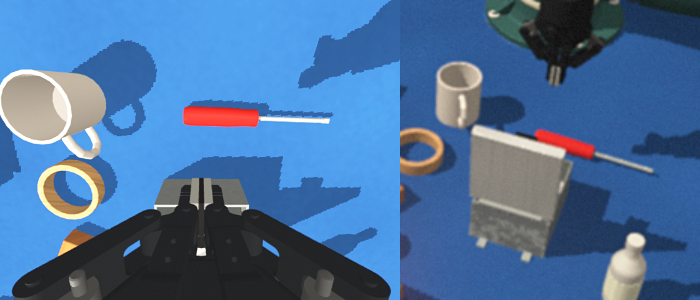

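The cover is open: the right-hand crop shows it standing up at (515,170). Now to the button.

Request:
apply_moves(
  series=[
    {"dp": [-0.2, 0, 0], "twist": [0, 0, 0]},
    {"dp": [-0.4, 0, 0], "twist": [0, 0, 0]},
    {"dp": [-0.6, 0, 0], "twist": [0, 0, 0]},
    {"dp": [-0.8, 0, 0.1], "twist": [0, 0, 0]},
    {"dp": [-1, 0, 0.2], "twist": [0, 0, 0]},
    {"dp": [-1, 0, 0.3], "twist": [0, 0, 0]},
    {"dp": [-1, 0, 0.3], "twist": [0, 0, 0]},
    {"dp": [-1, 0, 0.3], "twist": [0, 0, 0]},
  ],
)

```text
clock: 16.0
eef_pos: [0.4704, 0.189, 0.1192]
eef_rot: [-0.096, 0.995, -0.0, -0.0]
contact_force: [0.2, 0.0, -0.3]
opening: 0.0001
gripper_force: 0.0
```

Request:
apply_moves(
  series=[
    {"dp": [-0.2, 0, 0.1], "twist": [0, 0, 0]},
    {"dp": [-0.4, 0, 0.2], "twist": [0, 0, 0]},
    {"dp": [-0.53, 0, 0.3], "twist": [0, 0, 0]},
    {"dp": [-0.53, 0, 0.4], "twist": [0, 0, 0]},
    {"dp": [-0.53, 0, 0.5], "twist": [0, 0, 0]},
    {"dp": [-0.53, 0, 0.6], "twist": [0, 0, 0]},
    {"dp": [-0.53, 0, 0.65], "twist": [0, 0, 0]},
    {"dp": [-0.53, 0, 0.65], "twist": [0, 0, 0]},
  ],
)

```text
clock: 17.0
eef_pos: [0.5122, 0.1971, 0.0669]
eef_rot: [-0.096, 0.995, -0.0, -0.0]
contact_force: [-0.7, -0.5, 1.6]
opening: 0.0
gripper_force: 0.0
```

Request:
apply_moves(
  series=[
    {"dp": [0, 0, 0.05], "twist": [0, 0, 0]},
    {"dp": [0, 0, 0.1], "twist": [0, 0, 0]},
    {"dp": [0, 0, 0.15], "twist": [0, 0, 0]},
    {"dp": [0, 0, 0.19], "twist": [0, 0, 0]},
    {"dp": [0, 0, 0.22], "twist": [0, 0, 0]},
    {"dp": [0, 0, 0.25], "twist": [0, 0, 0]},
    {"dp": [0, 0, 0.26], "twist": [0, 0, 0]},
    {"dp": [0, 0, 0.26], "twist": [0, 0, 0]},
  ],
)

```text
clock: 18.0
eef_pos: [0.5125, 0.1971, 0.0461]
eef_rot: [-0.096, 0.995, 0.0, 0.0]
contact_force: [0.1, 0.3, 0.3]
opening: 0.0
gripper_force: 0.0
```

```bash
python3 -c "
from h import *
st()"
```

```text
t 18.0 tcp [0.5125 0.1971 0.0461] tip in box mm [-13.8  -0.3  64.9] F [0.1 0.3 0.3] open 0.0 tips 0.008
tool axes in box [[-1.0, -0.001, 0.0], [-0.001, 1.0, -0.0], [-0.0, -0.0, -1.0]]
```

Request:
apply_moves(
  series=[
    {"dp": [0, 0, 0.005], "twist": [0, 0, 0]},
    {"dp": [0, 0, 0.01], "twist": [0, 0, 0]},
    {"dp": [0, 0, 0.015], "twist": [0, 0, 0]},
    {"dp": [0, 0, 0.02], "twist": [0, 0, 0]},
    {"dp": [0, 0, 0.025], "twist": [0, 0, 0]},
    {"dp": [0, 0, 0.03], "twist": [0, 0, 0]},
    {"dp": [0, 0, 0.035], "twist": [0, 0, 0]},
    {"dp": [0, 0, 0.04], "twist": [0, 0, 0]},
  ],
)

```text
clock: 19.0
eef_pos: [0.5126, 0.1972, 0.0434]
eef_rot: [-0.096, 0.995, 0.0, 0.0]
contact_force: [-3.3, -0.9, 15.6]
opening: -0.0
gripper_force: 8.0
```

```bash
python3 -c "
from h import *
st()
img,d,W=cloud('wrist'); Q=(W-O)@B*1000
m=(d>0)&(np.hypot(Q[...,0]+14,Q[...,1])<16)&(Q[...,2]>50)&(Q[...,2]<76)
print(m.sum(),np.percentile(Q[m][:,2],[5,25,50,75,95]).round(1) if m.any() else 0)"
```

```text
t 19.0 tcp [0.5126 0.1972 0.0434] tip in box mm [-13.7  -0.2  62.2] F [-3.3 -0.9 15.6] open -0.0 tips 0.008
tool axes in box [[-1.0, -0.001, 0.001], [-0.001, 1.0, 0.0], [-0.001, 0.0, -1.0]]
1622 [61.  62.2 62.9 69.2 74.7]
```

15.6 N means the button is on its stop. I'll retreat upwards and check the button on the way.

Request:
apply_moves(
  series=[
    {"dp": [0, 0, -0.2], "twist": [0, 0, 0]},
    {"dp": [0, 0, -0.4], "twist": [0, 0, 0]},
    {"dp": [0, 0, -0.6], "twist": [0, 0, 0]},
    {"dp": [0, 0, -0.8], "twist": [0, 0, 0]},
    {"dp": [0, 0, -1], "twist": [0, 0, 0]},
    {"dp": [0, 0, -1], "twist": [0, 0, 0]},
    {"dp": [0, 0, -1], "twist": [0, 0, 0]},
    {"dp": [0, 0, -1], "twist": [0, 0, 0]},
  ],
)

```text
clock: 20.05
eef_pos: [0.5121, 0.1971, 0.1222]
eef_rot: [-0.096, 0.995, -0.0, -0.001]
contact_force: [0.2, 0.6, 0.3]
opening: -0.0001
gripper_force: 0.0
```

```bash
python3 -c "
from h import *
st()
img,d,W=cloud('wrist'); Q=(W-O)@B*1000
m=(d>0)&(np.hypot(Q[...,0]+14,Q[...,1])<14)&(Q[...,2]>50)&(Q[...,2]<76)
print(m.sum(),np.percentile(Q[m][:,2],[5,25,50,75,95]).round(1) if m.any() else 0)"
```

```text
t 20.05 tcp [0.5121 0.1971 0.1222] tip in box mm [-14.2  -0.3 141. ] F [0.2 0.6 0.3] open -0.0 tips 0.008
tool axes in box [[-1.0, -0.001, -0.001], [-0.001, 1.0, -0.0], [0.001, -0.0, -1.0]]
1243 [61.8 62.4 62.8 63.3 63.9]
```

Request:
apply_moves(
  series=[
    {"dp": [0, 0, -0.2], "twist": [0, 0, 0]},
    {"dp": [0, 0, -0.4], "twist": [0, 0, 0]},
    {"dp": [0, 0, -0.6], "twist": [0, 0, 0]},
    {"dp": [0, 0, -0.8], "twist": [0, 0, 0]},
    {"dp": [-0.1, 0, -1], "twist": [0, 0, 0]},
    {"dp": [-0.2, 0, -1], "twist": [0, 0, 0]},
    {"dp": [-0.2, 0, -1], "twist": [0, 0, 0]},
    {"dp": [-0.2, 0, -1], "twist": [0, 0, 0]},
  ],
)

```text
clock: 21.1
eef_pos: [0.5277, 0.2001, 0.2022]
eef_rot: [-0.096, 0.995, -0.0, -0.001]
contact_force: [-0.8, -0.4, -0.4]
opening: 0.0001
gripper_force: 0.0
```

Request:
apply_moves(
  series=[
    {"dp": [0, 0, -0.2], "twist": [0, 0, 0]},
    {"dp": [-0.1, 0, -0.42], "twist": [0, 0, 0]},
    {"dp": [-0.3, 0, -0.42], "twist": [0, 0, 0]},
    {"dp": [-0.5, 0, -0.42], "twist": [0, 0, 0]},
    {"dp": [-0.7, 0, -0.42], "twist": [0, 0, 0]},
    {"dp": [-0.9, 0, -0.42], "twist": [0, 0, 0]},
    {"dp": [-1, 0, -0.42], "twist": [0, 0, 0]},
    {"dp": [-1, 0, -0.42], "twist": [0, 0, 0]},
  ],
)

```text
clock: 22.1
eef_pos: [0.6066, 0.2154, 0.2361]
eef_rot: [-0.096, 0.995, -0.0, -0.0]
contact_force: [-0.9, -0.5, 0.6]
opening: -0.0003
gripper_force: 0.0
```

Request:
apply_moves(
  series=[
    {"dp": [-0.2, 0, 0], "twist": [0, 0, 0]},
    {"dp": [-0.4, 0, 0], "twist": [0, 0, 0]},
    {"dp": [-0.6, 0, 0], "twist": [0, 0, 0]},
    {"dp": [-0.8, 0, 0], "twist": [0, 0, 0]},
    {"dp": [-1, 0, 0], "twist": [0, 0, 0]},
    {"dp": [-1, 0, 0], "twist": [0, 0, 0]},
    {"dp": [-1, 0, 0], "twist": [0, 0, 0]},
    {"dp": [-1, 0, 0], "twist": [0, 0, 0]},
  ],
)

```text
clock: 23.1
eef_pos: [0.6846, 0.2306, 0.2371]
eef_rot: [-0.096, 0.995, 0.0, 0.0]
contact_force: [-0.1, -0.3, 1.0]
opening: 0.0001
gripper_force: 0.0
```

Run:
```python
from h import *
to([160,0,188])
for c in('scene','side'):
    img,d,W=cloud(c); Q=(W-O)@B*1000
    m=(d>0)&(abs(Q[...,1])<50)&(Q[...,2]>120)&(Q[...,2]<225)&(Q[...,0]>60)&(Q[...,0]<125)
    p=Q[m]; print(c,len(p),[(z,np.percentile(k[:,0],[5,50,95]).round()) for z in(125,155,185,205,212) for k in [p[abs(p[:,2]-z)<4]] if len(k)])
```

```text
t 23.1 tcp [0.6846 0.2306 0.2371] tip in box mm [161.5   0.  255.9] F [-0.1 -0.3  1. ] open 0.0 tips 0.008
tool axes in box [[-1.0, -0.001, 0.0], [-0.001, 1.0, 0.0], [-0.0, 0.0, -1.0]]
dp [ 0.02  -0.     0.848]
scene 1225 [(125, array([79., 81., 83.])), (155, array([89., 92., 94.])), (185, array([100., 102., 103.])), (205, array([ 68., 108., 110.])), (212, array([100., 109., 112.]))]
side 1076 [(125, array([75., 78., 81.])), (155, array([84., 88., 93.])), (185, array([ 95.,  98., 101.])), (205, array([ 63., 103., 107.])), (212, array([ 96., 104., 111.]))]
```

The button top is at 62.8 mm, so it is fully in, and the cover is where I expected it. I'll lower behind it and sweep it over.

Request:
apply_moves(
  series=[
    {"dp": [0, 0, 0.2], "twist": [0, 0, 0]},
    {"dp": [0, 0, 0.4], "twist": [0, 0, 0]},
    {"dp": [0, 0, 0.6], "twist": [0, 0, 0]},
    {"dp": [0, 0, 0.8], "twist": [0, 0, 0]},
    {"dp": [0, 0, 0.85], "twist": [0, 0, 0]},
    {"dp": [0.1, 0, 0.85], "twist": [0, 0, 0]},
    {"dp": [0.2, 0, 0.85], "twist": [0, 0, 0]},
    {"dp": [0.2, 0, 0.85], "twist": [0, 0, 0]},
  ],
)

```text
clock: 24.2
eef_pos: [0.6691, 0.2275, 0.1695]
eef_rot: [-0.096, 0.995, 0.0, 0.0]
contact_force: [0.1, 0.5, 0.5]
opening: 0.0004
gripper_force: 0.0
```

Request:
apply_moves(
  series=[
    {"dp": [0.15, 0, 0], "twist": [0, 0, 0]},
    {"dp": [0.3, 0, 0], "twist": [0, 0, 0]},
    {"dp": [0.42, 0, 0], "twist": [0, 0, 0]},
    {"dp": [0.54, 0, -0.05], "twist": [0, 0, 0]},
    {"dp": [0.66, 0, -0.1], "twist": [0, 0, 0]},
    {"dp": [0.78, 0, -0.15], "twist": [0, 0, 0]},
    {"dp": [0.8, 0, -0.15], "twist": [0, 0, 0]},
    {"dp": [0.8, 0, -0.15], "twist": [0, 0, 0]},
  ],
)

```text
clock: 25.2
eef_pos: [0.6068, 0.2154, 0.1808]
eef_rot: [-0.095, 0.995, 0.0, 0.0]
contact_force: [1.2, 0.5, 1.6]
opening: 0.0003
gripper_force: 0.7
```

```bash
cat >> h.py <<'E'
def plate():
    for c in('scene','side'):
        img,d,W=cloud(c); Q=(W-O)@B*1000
        m=(d>0)&(abs(abs(Q[...,1])-45)<14)&(Q[...,2]>95)&(Q[...,2]<230)&(Q[...,0]>-90)&(Q[...,0]<125)
        p=Q[m]; 
        if len(p)>30:
            th=np.degrees(np.arctan2(p[:,2]-85,63-p[:,0])); print(c,len(p),'angle deg',np.percentile(th,[10,50,90]).round(1),'top z',np.percentile(p[:,2],98).round())
E
python3 - <<'E'
from h import *
st(); plate()
E
```

```text
t 25.2 tcp [0.6068 0.2154 0.1808] tip in box mm [ 82.3  -0.2 199.6] F [1.2 0.5 1.6] open 0.0 tips 0.008
tool axes in box [[-1.0, -0.001, 0.0], [-0.001, 1.0, 0.0], [-0.0, 0.0, -1.0]]
scene 1263 angle deg [ 92.9  95.  100.5] top z 224.0
side 560 angle deg [88.3 92.6 96.2] top z 224.0
```

Request:
apply_moves(
  series=[
    {"dp": [0.1, 0, 0], "twist": [0, 0, 0]},
    {"dp": [0.21, 0, 0], "twist": [0, 0, 0]},
    {"dp": [0.32, 0, 0.01], "twist": [0, 0, 0]},
    {"dp": [0.43, 0, 0.03], "twist": [0, 0, 0]},
    {"dp": [0.62, 0, 0.09], "twist": [0, 0, 0]},
    {"dp": [0.78, 0, 0.16], "twist": [0, 0, 0]},
    {"dp": [0.95, 0, 0.27], "twist": [0, 0, 0]},
    {"dp": [0.95, 0, 0.27], "twist": [0, 0, 0]},
  ],
)

```text
clock: 26.3
eef_pos: [0.5309, 0.2007, 0.159]
eef_rot: [-0.096, 0.995, -0.0, -0.0]
contact_force: [0.6, -0.7, 1.9]
opening: -0.0001
gripper_force: 0.8
```

Run:
```python
from h import *
st(); plate()
```

```text
t 26.3 tcp [0.5309 0.2007 0.159 ] tip in box mm [  5.   -0.2 177.8] F [ 0.6 -0.7  1.9] open -0.0 tips 0.008
tool axes in box [[-1.0, -0.001, -0.001], [-0.001, 1.0, -0.0], [0.001, -0.0, -1.0]]
scene 1588 angle deg [53.7 56.1 63.9] top z 195.0
side 134 angle deg [49.  52.2 55.6] top z 209.0
```

Request:
apply_moves(
  series=[
    {"dp": [0.12, 0, 0.11], "twist": [0, 0, 0]},
    {"dp": [0.25, 0, 0.25], "twist": [0, 0, 0]},
    {"dp": [0.36, 0, 0.4], "twist": [0, 0, 0]},
    {"dp": [0.45, 0, 0.57], "twist": [0, 0, 0]},
    {"dp": [0.51, 0, 0.74], "twist": [0, 0, 0]},
    {"dp": [0.55, 0, 0.86], "twist": [0, 0, 0]},
    {"dp": [0.63, 0, 0.96], "twist": [0, 0, 0]},
    {"dp": [0.66, 0, 0.98], "twist": [0, 0, 0]},
  ],
)

```text
clock: 27.4
eef_pos: [0.48, 0.1908, 0.0803]
eef_rot: [-0.096, 0.995, -0.0, -0.0]
contact_force: [2.9, -0.1, 2.1]
opening: 0.0001
gripper_force: 1.2
```

Run:
```python
from h import *
to([-56,0,82]); cov()
```

```text
t 27.4 tcp [0.48   0.1908 0.0803] tip in box mm [-46.9  -0.3  99.1] F [ 2.9 -0.1  2.1] open 0.0 tips 0.008
tool axes in box [[-1.0, -0.001, -0.0], [-0.001, 1.0, -0.0], [0.0, -0.0, -1.0]]
dp [0.114 0.004 0.214]
-65 1738 100.7
-50 1550 99.3
-40 1450 98.4
-30 1166 97.5
```

Now I press down to the stop, slightly deeper this time to be sure it latches.

Request:
apply_moves(
  series=[
    {"dp": [0.03, 0, 0.04], "twist": [0, 0, 0]},
    {"dp": [0.06, 0, 0.08], "twist": [0, 0, 0]},
    {"dp": [0.09, 0, 0.12], "twist": [0, 0, 0]},
    {"dp": [0.11, 0, 0.16], "twist": [0, 0, 0]},
    {"dp": [0.11, 0, 0.19], "twist": [0, 0, 0]},
    {"dp": [0.11, 0, 0.21], "twist": [0, 0, 0]},
    {"dp": [0.11, 0, 0.23], "twist": [0, 0, 0]},
    {"dp": [0.11, 0, 0.23], "twist": [0, 0, 0]},
  ],
)

```text
clock: 28.45
eef_pos: [0.4713, 0.1892, 0.0622]
eef_rot: [-0.096, 0.995, -0.0, -0.0]
contact_force: [-1.6, -1.3, 7.4]
opening: 0.0002
gripper_force: 3.6
```

Run:
```python
from h import *
st(); cov()
```

```text
t 28.45 tcp [0.4713 0.1892 0.0622] tip in box mm [-55.8  -0.3  81. ] F [-1.6 -1.3  7.4] open 0.0 tips 0.008
tool axes in box [[-1.0, -0.001, -0.001], [-0.001, 1.0, -0.0], [0.001, -0.0, -1.0]]
-65 1727 80.5
-50 1622 81.5
-40 1275 82.1
-30 76 82.6
```

The cover is at its stop with 7.4 N on it. I'll let go by moving straight up.

Request:
apply_moves(
  series=[
    {"dp": [0, 0, -0.1], "twist": [0, 0, 0]},
    {"dp": [0, 0, -0.3], "twist": [0, 0, 0]},
    {"dp": [0, 0, -0.6], "twist": [0, 0, 0]},
    {"dp": [0, 0, -0.9], "twist": [0, 0, 0]},
    {"dp": [0, 0, -1], "twist": [0, 0, 0]},
    {"dp": [0, 0, -1], "twist": [0, 0, 0]},
    {"dp": [0, 0, -1], "twist": [0, 0, 0]},
    {"dp": [0, 0, -1], "twist": [0, 0, 0]},
  ],
)

```text
clock: 29.5
eef_pos: [0.4712, 0.1891, 0.1415]
eef_rot: [-0.096, 0.995, -0.0, -0.001]
contact_force: [-0.7, -0.5, 0.0]
opening: -0.0002
gripper_force: 0.0
```

Run:
```python
from h import *
st(); cov(); cov()
```

```text
t 29.5 tcp [0.4712 0.1891 0.1415] tip in box mm [-55.8  -0.3 160.3] F [-0.7 -0.5  0. ] open -0.0 tips 0.008
tool axes in box [[-1.0, -0.001, -0.001], [-0.001, 1.0, -0.0], [0.001, -0.0, -1.0]]
-65 841 89.8
-50 811 89.6
-40 772 89.6
-30 740 89.5
-65 835 89.7
-50 811 89.7
-40 775 89.6
-30 743 89.5
```

The cover reads level at 89.6 mm and holds with the arm clear.

```bash
python3 -c "
from bench import arm
print(arm.sign_off())"
```

```text
the job is handed in; nothing more can be done
None
```

The job is handed in: the wide box's cover popped open, its button went fully in (about 8 mm), and the cover is latched shut and level; nothing else was touched as far as I saw, and no verdict was returned.

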